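# Hang the spice caddy level

### The arm

A 6-joint arm with a two-finger parallel gripper is mounted at the origin on a cart in front of the work surface, level with it; the furniture and walls round the work are solid. World frame = base frame: x ahead of the robot, y to its left, z up, the work surface at z = 0. Lengths are in m, angles in rad, forces in N, time in s.
With the tool pointing down it reaches from about 0.3 to 0.775 m from the base axis. Payload 14.6 kg.
Tool frame: the origin (TCP) lies at the centre of the arm's flange, where the gripper is bolted on; the fingertips stand 199 mm ahead of it and the grasp point (between the pads) lies 180 mm ahead of it; z points along the fingers, y is the line along which they close (so a half turn about z gives the same grasp; the last joint's range is limited). The gripper opens to 94 mm and grips with 3 to 60 N. Pads are 16 mm wide; open, the fingers measure 119 mm over their backs; the gripper's body (75 mm by 177 mm) begins 78 mm behind the grasp point.
Start: joints at [1.144, 0.3, 1.521, -0, 1.321, -0.067], TCP at [0.194, 0.515, 0.405] pointing down, gripper open.
Joint ranges: [-3.03, 3.03], [-0.79, 2.21], [0.23, 2.52], [-1.04, 4.18], [0, 3.07], [-2.55, 2.55]. Speed limits (rad/s): [2.22, 2.22, 2.57, 3.14, 3.14, 3.14].

### API

Orientations are given as [roll, pitch, yaw] about the fixed x, y, z axes, in that order (R = Rz(yaw) Ry(pitch) Rx(roll)).
In Python, from station import ctrl gives the robot as it stands. The module is installed in compiled form; this text tells all that it offers.
- The arm moves only by the tool servo_tool, never from a script. Its argument "motion" is a list of rows, each a list of 5 numbers: the closure, from 0 (fully open) to 1 (shut), then the shift along the world's x, y, z in cm, then the turn about the world's z in degrees. A call has 1 to 20 rows; each row is the pose to reach, as a shift and turn from the pose commanded when the call began; what a row does not reach only later rows make up. A row lasts 1/8 s, in which the tool goes at most 62.5 mm and 10.7 degrees, less where a joint would pass 70% of its speed; a pose out of reach is approached as far as the arm can. A call with a gripper value outside its range is refused whole. The fingers move at their own pace and stop on an object; "squeeze" is the grip in N (left out, the last holds). Time passes only in rows, so rows that repeat a pose let the fingers close. It gives the time, the measured TCP pose, the force, the opening and the grip force at its end, in the units of the state.
- ctrl.get_obs(): the state, without advancing time (a new reading comes with each control period).
- ctrl.camera(name): name is "scene" or "top"; returns a dict with "image" (400x640x3 uint8, red, green, blue), "fx", "fy", "cx", "cy" (pixels), "camera_from_world" (4x4, takes a point from world to camera coordinates). Camera axes: x right, y up, looking along -z (the intrinsics and any distortion apply to the point x, -y, -z); pixel columns grow to the right and rows downward; lengths in m; the calibration is good to about 2 mm. A picture is of the moment at which its call begins. There is no depth.
- ctrl.hand_in(): hands the job in; it is judged then, once.
The state is a dict: "time_s": time; "qpos": joint angles; "joint_vel": joint speeds; "tau": joint torques, N m; "ee_pos": TCP position; "eef_rot": TCP orientation; "force": force on the tool from outside, world axes, zero at the start; "moment": the same for the moment, N m; "grip_width": finger opening in m; "grip_force": force on a finger pad.
Only numpy, scipy, OpenCV 4.12 (cv2) and the standard library are available. Lean on these libraries where they do the work, as an engineer would, in place of code of your own. Each camera call takes 0.05 s, during which the arm holds its last target. There are 200 camera calls.

### The job

Pick up the wooden spice caddy with its three jars inside and hang it on the arm of the hook stand by whichever of the three holes in its top bar lets it hang level. Slide it right back along the arm to the brass collar and leave it hanging there at rest; the arm's height has been reset by hand and is not known exactly, so feel for it and go gently, never pressing hard on the stand. Keep the jars in the caddy and leave everything else where it is.

Things in the scene. Friction and masses are not known exactly. Their poses are not given: they have to be found in the camera images.
- caddy: Loose wooden carrying caddy, 56 x 165 x 166 mm, 0.14 kg without the jars, its own balance point at y = 0. Origin: centre of its underside; x through the thickness of its top bar, y along its length, z up. Below, an open tray 36 mm high: three cells (47 mm inside, floor 4 mm up) in a row at y = -51, 0, +51 mm, a loose jar in each. It may hang either way round.
- bar_top (a point): Centre of the top edge of the caddy's bar, 166 mm above the caddy's origin. The upright bar is 8 mm thick in x, 155 mm long in y, from z = 122 to 166 mm of the caddy, between two end boards. Grip it here, pinched across x from above; fingers right over a hole block it, so grip about 30 mm in y beside the hole to be used. Below its holes the bar goes on for 17 mm.
- hole_left (a point): Centre of the hole at y = +26, z = 148 mm of the caddy, 18 mm across, right through the bar
- hole_middle (a point): Centre of the hole at y = 0, z = 148 mm of the caddy, 18 mm across, right through the bar
- hole_right (a point): Centre of the hole at y = -26, z = 148 mm of the caddy, 18 mm across, right through the bar
- salt: Glass salt shaker with a steel cap, full, 44 x 44 x 90 mm, about 0.31 kg, much the heaviest of the three; stands in any one of the caddy's cells. Origin: centre of its underside, z up
- jar_black: Spice jar with a black cap, nearly empty, 41 mm across, 105 mm high, 0.04 kg; stands in one of the cells. Origin: centre of its underside, z up
- jar_brown: Spice jar with a dark brown cap and a blue and red label, nearly empty, 41 mm across, 105 mm high, 0.04 kg; stands in one of the cells. Origin: centre of its underside, z up
- stand: Fixed hook stand: dark steel base plate 200 x 130 x 12 mm, a post, and a straight level arm (a steel rod 8 mm thick) from the post along -x, towards the robot, at y = 0. Origin: on the counter straight below the seat, where the middle of the caddy's bar lies when it touches the collar; x from the arm's tip to the post, z up. The stand does not yield.
- post_top (a point): Top of the stand's steel post, 16 mm thick, at x = 120, z = 255 mm of the stand. A black clamp, 30 mm across, on the post carries the arm. The height of the arm's axis is somewhere from 205 to 235 mm above the counter, is not among the readings and must be felt, for instance with shut fingertips from above on the plain rod between collar and clamp.
- collar_foot (a point): Point on the base plate straight below the front face of the brass collar, at x = 4 mm of the stand. The collar is 22 mm across, 5 mm long and fixed on the arm. Behind it the same plain rod goes on at the same height to the clamp at x = 105 mm.
- tip_foot (a point): Point on the base plate straight below the arm's very tip, at x = -38 mm of the stand. From x = -28 mm to the tip the rod turns up to a lip whose top is 9 mm above the arm's axis, so the end is 13 mm high (4 mm below the axis to 9 mm above it); between lip and collar the rod is plain.
- mug: Cream mug, 78 x 109 x 101 mm, a bystander. Origin: centre of its underside
- pepper_mill: Dark wooden pepper mill, 58 mm across, 170 mm high, a bystander. Origin: centre of its underside
- tumbler: Clear glass tumbler, 81 mm across, 91 mm high, a bystander. Origin: centre of its underside
Things that resemble listed ones, but are neither listed nor needed, are in the scene too. What is shaped like the salt but green or orange is not meant. Of the things that look like the caddy, the larger one is meant.

How it is judged:
By the outcome, as a careful person would: the job done as asked, in the order asked, and still so for the second after the job is handed in, with the robot touching nothing.
It also fails if it takes over 67 s, if anything falls off the work surface, if the arm or the gripper's body presses on something with over 40 N, if the wrist force passes 120 N, or if a joint passes its speed limit or range.

## Working session

There is one attempt and no reset: what is moved stays moved. The work goes in short steps, Python scripts to look and compute and a tool call to move; the robot and the scene stay as the last step left them, time stands still between calls to the robot, and variables do not carry over. Pictures are saved under pics/ and viewed, at most 10 in all, crops included, and the job is handed in when it is done.

Besides the shell and the picture viewer there is one more tool, called after "Emit:" as name(argument=value, ...), one argument or row to a line, values as JSON. servo_tool: Moves the arm, as the interface text tells. Its arguments: {"type":"object","properties":{"motion":{"type":"array","items":{"type":"array","items":{"type":"number"}}},"squeeze":{"type":"number"}},"required":["motion"]}

```bash
mkdir -p pics; cat > h.py <<'E'
import numpy as np, cv2
from station import ctrl
def snap(n,f):
    c=ctrl.camera(n); cv2.imwrite(f'pics/{f}.png',c['image'][:,:,::-1]); np.savez(f'pics/{f}.npz',**{k:np.array(v) for k,v in c.items()}); return c
def proj(c,P):
    P=np.atleast_2d(P); q=P@c['camera_from_world'][:3,:3].T+c['camera_from_world'][:3,3]
    return np.c_[c['fx']*q[:,0]/-q[:,2]+c['cx'], c['fy']*q[:,1]/q[:,2]+c['cy']]
def ray(c,u,v,z):
    M=c['camera_from_world'];R=M[:3,:3];o=-R.T@M[:3,3]
    d=R.T@np.array([(u-c['cx'])/c['fx'],-(v-c['cy'])/c['fy'],-1.]); return o+d*(z-o[2])/d[2]
E
python3 - <<'E'
from h import *
for n in('scene','top'):
    c=snap(n,n+'0'); print({k:v for k,v in c.items() if k!='image'})
print(ctrl.get_obs())
E
```

```text
{'fx': 381.2746059765731, 'fy': 381.2746059765731, 'cx': 324.14493496741756, 'cy': 200.24197393512532, 'camera_from_world': array([[ 0.66273726, -0.74878389,  0.01010057, -0.45212905],
       [ 0.55208349,  0.49766479,  0.66897951, -0.35940017],
       [-0.50594778, -0.43778128,  0.74321221, -1.06226098],
       [ 0.        ,  0.        ,  0.        ,  1.        ]])}
{'fx': 418.916323889548, 'fy': 418.916323889548, 'cx': 322.01978237943484, 'cy': 207.5791322533452, 'camera_from_world': array([[-2.69331932e-02, -9.99637140e-01, -4.37527103e-04,
        -1.03888705e-01],
       [ 9.95407717e-01, -2.68594549e-02,  9.18806085e-02,
        -5.84179652e-01],
       [-9.18590204e-02,  2.03912033e-03,  9.95769934e-01,
        -1.25366182e+00],
       [ 0.00000000e+00,  0.00000000e+00,  0.00000000e+00,
         1.00000000e+00]])}
{'time_s': 0.1, 'qpos': array([ 1.14444014e+00,  3.00407440e-01,  1.52150852e+00,  1.06766376e-05,
        1.32069236e+00, -6.66055057e-02]), 'joint_vel': array([ 0.00012449, -0.00237198, -0.00141877, -0.00063405, -0.00141706,
        0.00225658]), 'tau': array([ 1.26858620e-03, -5.32639253e+01, -3.53279471e+01,  7.09134433e-02,
        2.34668230e-02, -2.74412173e-05]), 'ee_pos': array([0.19361592, 0.51476448, 0.40415184]), 'eef_rot': array([-3.14057992e+00, -7.79182013e-05,  2.78183928e+00]), 'force': array([-0.13049056, -0.39974794, -0.43086226]), 'moment': array([-0.07742399,  0.07514207,  0.03918327]), 'grip_force': 0.0, 'grip_width': 0.09405764004973702}
```

View pics/scene0.png

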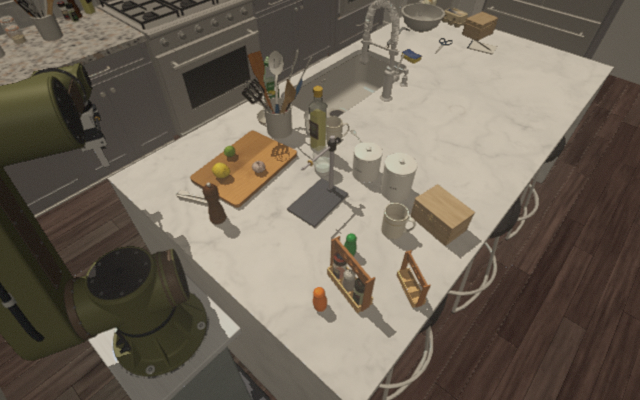

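View pics/top0.png

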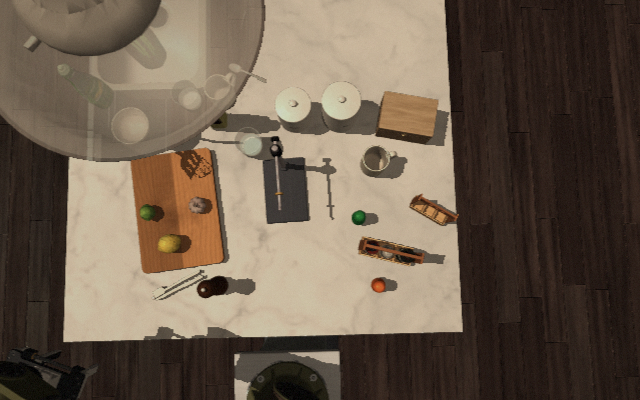

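Top view: the stand's plate is at (286,190), with the arm tip at about (279,209). There are two caddy-like things: A at (390,250) in top / (350,275) in scene, which is larger and has jars, and B at (433,210) / (412,280), which is smaller and empty. A fits. I'll confirm it in a crop that also shows the jar order.

```bash
python3 - <<'E'
from h import *
a=cv2.imread('pics/top0.png')[225:275,345:435]; b=cv2.imread('pics/scene0.png')[230:315,305:385]; s=cv2.imread('pics/top0.png')[130:230,255:315]
A=cv2.resize(a,(450,250),interpolation=3);B=cv2.resize(b,(330,350),interpolation=3);S=cv2.resize(s,(210,350),interpolation=3)
im=np.zeros((600,560,3),np.uint8); im[:250,:450]=A; im[250:,:330]=B; im[250:,345:555]=S
cv2.imwrite('pics/c1.png',im)
E
```

```text
(no output)
```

View pics/c1.png

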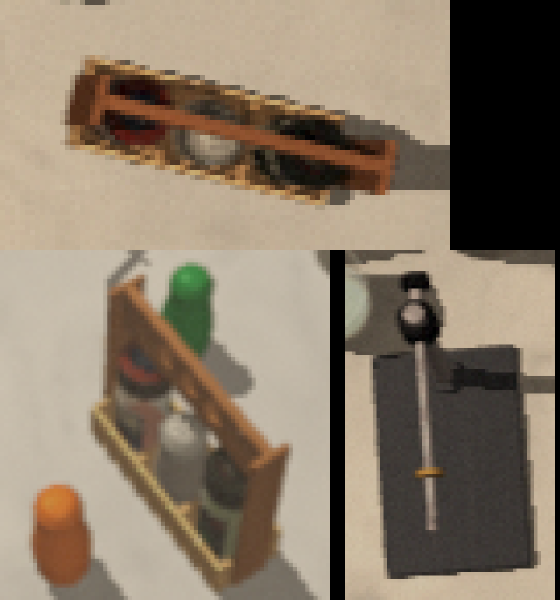

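The crop confirms A: jar order is brown, salt in the centre, black. The balance is therefore at y = 0, so I'll use the middle hole. Next I fit both poses.

```bash
python3 - <<'E'
from h import *
from scipy.optimize import least_squares
L=lambda f:dict(np.load(f'pics/{f}.npz'))
t,s=L('top0'),L('scene0')
ta=lambda x,y:(345+x/5,225+y/5); sb=lambda x,y:(305+x/4.125,230+(y-250)/4.118); tp=lambda x,y:(255+(x-345)/3.5,130+(y-250)/3.5)
def fit(obs,x0):
    def r(p):
        c,n=np.cos(p[2]),np.sin(p[2]);o=[]
        for cam,P,uv in obs:
            X=[p[0]+c*P[0]-n*P[1],p[1]+n*P[0]+c*P[1],P[2] if P[2] is not None else p[3]]
            o.append(proj(cam,X)[0]-uv)
        return np.ravel(o)
    z=least_squares(r,x0,loss='soft_l1'); print(z.x.round(4),r(z.x).round(1)); return z.x
g=ray(t,395,251,.166);print(g)
fit([(t,(0,.0775,.166),ta(103,102)),(t,(0,-.0775,.166),ta(372,155)),(t,(.028,.0825,.036),ta(85,60)),(t,(-.028,.0825,.036),ta(68,143)),(t,(-.028,-.0825,.036),ta(325,203)),
 (s,(-.028,.0825,.036),sb(95,403)),(s,(-.028,-.0825,0),sb(222,587))],[g[0],g[1],-.2])
g=ray(t,279,195,.22);print(g)
fit([(t,(.12,0,.255),tp(417,278)),(t,(.004,0,None),tp(429,472)),(t,(-.038,0,None),tp(432,530)),
 (t,(.004,0,None),tp(429,472))],[g[0],g[1],0,.22])
for z in(.205,.22,.235):print([ray(t,*tp(*q),z)[:2].round(4) for q in((421,345),(429,472),(432,530))])
# plate corners
print([ray(t,*tp(*q),.012)[:2].round(4) for q in((373,357),(520,346),(536,566),(390,578))], ray(t,*tp(417,278),.255))
E
```

```text
[ 0.4454515  -0.31291799  0.166     ]
[ 0.4466 -0.3088 -0.2323] [-0.3 -0.7  2.3  0.5 -1.  -1.6 -1.2  0.1  1.4 -0.6 -2.2  0.1 -0.   2.6]
[ 0.59921658 -0.00822704  0.22      ]
[ 0.6207  0.0072 -0.0995  0.0492] [-0.3  0.5  0.7  0.2 -1.3 -2.5  0.7  0.2]
[array([ 0.7026, -0.0024]), array([ 0.6053, -0.0068]), array([ 0.5613, -0.0083])]
[array([ 0.6994, -0.004 ]), array([ 0.6033, -0.0083]), array([ 0.56  , -0.0098])]
[array([ 0.6961, -0.0056]), array([ 0.6014, -0.0098]), array([ 0.5587, -0.0112])]
[array([0.735 , 0.0608]), array([ 0.7414, -0.0707]), array([ 0.5442, -0.0802]), array([0.5371, 0.0486])] [ 0.74136819 -0.00556892  0.255     ]
```

```bash
python3 - <<'E'
from h import *
L=lambda f:dict(np.load(f'pics/{f}.npz'))
t,s=L('top0'),L('scene0')
S=lambda x,z:[.597+x*.9988,-.0085+x*.05,z]
P=[S(.12,.255),S(.12,.22),S(.12,.012),S(.004,.22),S(-.038,.22)]
for c in(t,s):
  print(proj(c,P).round(1).tolist())
im=cv2.imread('pics/scene0.png')[115:235,275:365]; cv2.imwrite('pics/c2.png',cv2.resize(im,(600,800)[::1],interpolation=3)[:600] if 0 else cv2.resize(im,(450,600),interpolation=3))
E
```

```text
[[274.5, 147.5], [276.0, 150.6], [283.3, 165.8], [279.0, 194.3], [280.1, 210.4]]
[[332.6, 136.7], [332.3, 145.1], [330.9, 188.6], [309.7, 163.5], [300.9, 170.7]]
```

View pics/c2.png

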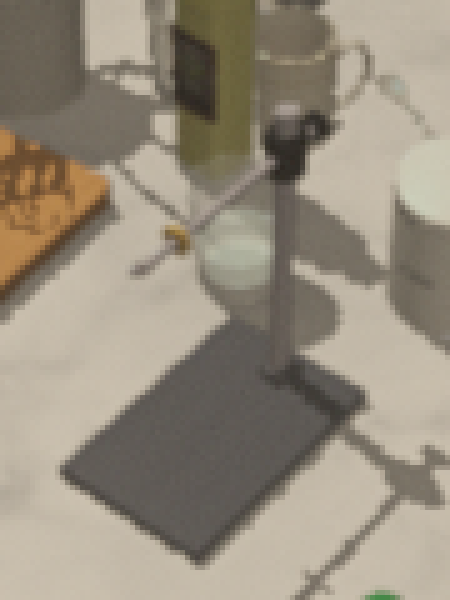

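The projected stand model matches the scene image: post top at about (333,137), collar (310.6,163), tip (302,169). Now I'll feel for the arm's height.

Emit:
servo_tool(
  motion=[
    [1, 0, 0, 6.5, 0],
    [1, 45.6, -52.1, 6.5, -66.6],
    [1, 45.6, -52.1, 6.5, -66.6],
    [1, 45.6, -52.1, 6.5, -66.6],
    [1, 45.6, -52.1, 6.5, -66.6],
    [1, 45.6, -52.1, 6.5, -66.6],
    [1, 45.6, -52.1, 6.5, -66.6],
    [1, 45.6, -52.1, 6.5, -66.6],
    [1, 45.6, -52.1, 6.5, -66.6],
    [1, 45.6, -52.1, 6.5, -66.6],
    [1, 45.6, -52.1, 6.5, -66.6],
    [1, 45.6, -52.1, 6.5, -66.6],
    [1, 45.6, -52.1, 6.5, -66.6],
    [1, 45.6, -52.1, 6.5, -66.6],
    [1, 45.6, -52.1, 6.5, -66.6],
  ],
)

```text
time_s: 1.98
ee_pos: [0.6491, -0.005, 0.4701]
eef_rot: [3.141, -0.0, 1.621]
force: [-0.3, -0.4, 0.5]
grip_width: 0.0004
grip_force: 0.0
```

Emit:
servo_tool(
  motion=[
    [1, 0, 0, -1.5, 0],
    [1, 0, 0, -2.7, 0],
    [1, 0, 0, -2.9, 0],
    [1, 0, 0, -3.1, 0],
    [1, 0, 0, -3.3, 0],
    [1, 0, 0, -3.3, 0],
  ],
)

```text
time_s: 2.72
ee_pos: [0.6497, -0.0063, 0.4367]
eef_rot: [3.142, -0.0, 1.619]
force: [-0.8, 0.4, -0.1]
grip_width: 0.0007
grip_force: 0.0
```

```bash
python3 - <<'E'
from h import *
o=ctrl.get_obs();print(o['ee_pos'],o['force'])
c=snap('scene','s1');im=cv2.imread('pics/s1.png')[115:205,265:385]; cv2.imwrite('pics/c3.png',cv2.resize(im,(720,540),interpolation=3))
E
```

```text
[ 0.64965577 -0.00625082  0.43666025] [-0.82165934  0.39781517 -0.05603132]
```

View pics/c3.png

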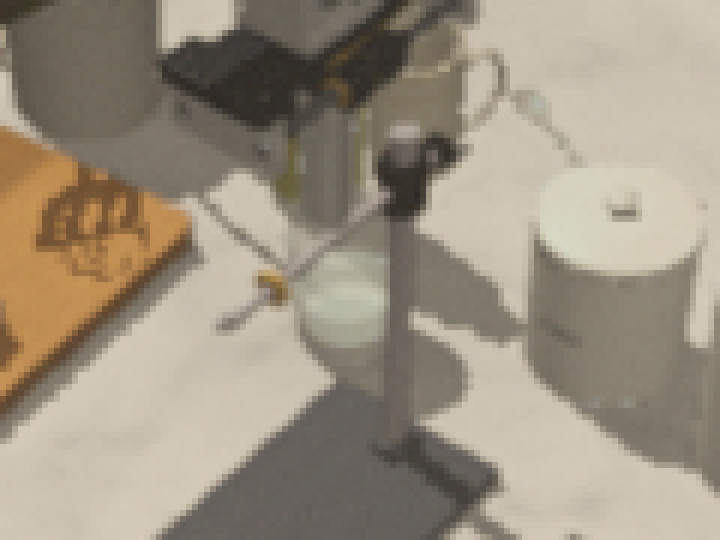

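The fingertips (325,225) are just above the rod, between the collar (272,288) and the clamp (403,185). I'll lower them in small steps.

Emit:
servo_tool(
  motion=[
    [1, 0, 0, -0.2, 0],
    [1, 0, 0, -0.4, 0],
    [1, 0, 0, -0.6, 0],
    [1, 0, 0, -0.6, 0],
  ],
)

```text
time_s: 3.28
ee_pos: [0.6497, -0.0062, 0.4304]
eef_rot: [-3.141, -0.0, 1.619]
force: [0.0, 0.9, 0.7]
grip_width: 0.0003
grip_force: 0.0
```

Emit:
servo_tool(
  motion=[
    [1, 0, 0, -0.15, 0],
    [1, 0, 0, -0.3, 0],
    [1, 0, 0, -0.3, 0],
  ],
)

```text
time_s: 3.65
ee_pos: [0.6496, -0.0062, 0.4275]
eef_rot: [-3.141, -0.0, 1.619]
force: [0.4, 0.7, -0.4]
grip_width: 0.0003
grip_force: 0.0
```

Emit:
servo_tool(
  motion=[
    [1, 0, 0, -0.15, 0],
    [1, 0, 0, -0.3, 0],
    [1, 0, 0, -0.3, 0],
  ],
)

```text
time_s: 4.03
ee_pos: [0.6497, -0.0062, 0.4245]
eef_rot: [-3.141, -0.0, 1.619]
force: [0.2, -1.0, 0.1]
grip_width: 0.0007
grip_force: 0.0
```

Emit:
servo_tool(
  motion=[
    [1, 0, 0, -0.1, 0],
    [1, 0, 0, -0.2, 0],
    [1, 0, 0, -0.2, 0],
  ],
)

```text
time_s: 4.4
ee_pos: [0.6496, -0.0062, 0.4231]
eef_rot: [3.141, 0.0, 1.619]
force: [0.2, 0.5, 3.7]
grip_width: 0.0003
grip_force: 1.9
```

Contact at TCP z 0.4231, so the rod top is at 0.224 and the axis at about 0.220. Next I feel both sides of the rod at the hanging section for its y.

Emit:
servo_tool(
  motion=[
    [1, 0, 0, 2.0, 0],
    [1, -6.7, -2.5, 2.0, 0],
    [1, -6.7, -2.5, 2.0, 0],
    [1, -6.7, -2.5, -0.9, 0],
    [1, -6.7, -2.2, -0.9, 0],
    [1, -6.7, -2.0, -0.9, 0],
    [1, -6.7, -2.0, -0.9, 0],
  ],
)

```text
time_s: 5.28
ee_pos: [0.5829, -0.0259, 0.4146]
eef_rot: [3.14, 0.0, 1.62]
force: [-0.1, 0.2, 0.2]
grip_width: 0.0003
grip_force: 0.0
```

Emit:
servo_tool(
  motion=[
    [1, 0, 0.15, 0, 0],
    [1, 0, 0.3, 0, 0],
    [1, 0, 0.3, 0, 0],
  ],
)

```text
time_s: 5.65
ee_pos: [0.5826, -0.0231, 0.4137]
eef_rot: [3.142, -0.0, 1.619]
force: [-0.8, 0.0, 0.4]
grip_width: 0.0003
grip_force: 0.0
```

Emit:
servo_tool(
  motion=[
    [1, 0, 0.1, 0, 0],
    [1, 0, 0.2, 0, 0],
    [1, 0, 0.2, 0, 0],
  ],
)

```text
time_s: 6.02
ee_pos: [0.5826, -0.0213, 0.4137]
eef_rot: [3.142, 0.0, 1.619]
force: [-1.0, -0.5, 0.9]
grip_width: 0.0008
grip_force: 0.4
```

Emit:
servo_tool(
  motion=[
    [1, 0, 0.1, 0, 0],
    [1, 0, 0.15, 0, 0],
    [1, 0, 0.15, 0, 0],
  ],
)

```text
time_s: 6.4
ee_pos: [0.5826, -0.0206, 0.4137]
eef_rot: [-3.142, 0.002, 1.619]
force: [0.1, -9.6, 0.7]
grip_width: 0.0005
grip_force: 4.6
```

Emit:
servo_tool(
  motion=[
    [1, 0, -0.5, 0, 0],
    [1, 0, -0.5, 2.8, 0],
    [1, 0, 3.0, 2.8, 0],
    [1, 0, 3.0, 2.8, 0],
    [1, 0, 3.0, 0, 0],
    [1, 0, 2.6, 0, 0],
    [1, 0, 2.5, 0, 0],
    [1, 0, 2.5, 0, 0],
  ],
)

```text
time_s: 7.4
ee_pos: [0.5827, 0.0052, 0.4141]
eef_rot: [-3.141, -0.002, 1.619]
force: [-0.7, 5.2, -4.1]
grip_width: 0.0005
grip_force: 2.7
```

Emit:
servo_tool(
  motion=[
    [1, 0, -0.1, 0, 0],
    [1, 0, -0.2, 0, 0],
    [1, 0, -0.2, 0, 0],
  ],
)

```text
time_s: 7.78
ee_pos: [0.5826, 0.0044, 0.4141]
eef_rot: [-3.141, -0.004, 1.62]
force: [-0.5, 16.4, -4.7]
grip_width: 0.0004
grip_force: 8.1
```

The rod's y is about -0.008 at x = 0.583, and its axis z is 0.220. Next I retreat and go to the caddy, gripping 30 mm to its +y side.

Emit:
servo_tool(
  motion=[
    [1, 0, 0.8, 0, 0],
    [1, 0, 0.8, 5.5, 0],
    [0, -12.9, -28.2, 5.5, -16.2],
    [0, -12.9, -28.2, 5.5, -16.2],
    [0, -12.9, -28.2, 5.5, -16.2],
    [0, -12.9, -28.2, 5.5, -16.2],
    [0, -12.9, -28.2, 5.5, -16.2],
    [0, -12.9, -28.2, 5.5, -16.2],
    [0, -12.9, -28.2, 0, -16.2],
    [0, -12.9, -28.2, -4, -16.2],
    [0, -12.9, -28.2, -7, -16.2],
    [0, -12.9, -28.2, -8.4, -16.2],
    [0, -12.9, -28.2, -8.4, -16.2],
  ],
)

```text
time_s: 9.4
ee_pos: [0.454, -0.2785, 0.3299]
eef_rot: [-3.141, -0.0, 1.337]
force: [-0.2, -0.6, 1.0]
grip_width: 0.094
grip_force: 0.0
```

```bash
python3 - <<'E'
from h import *
o=ctrl.get_obs();print(o['ee_pos'],o['eef_rot'],o['force'])
snap('scene','s2');snap('top','t2')
a=cv2.imread('pics/s2.png')[215:315,295:395]; b=cv2.imread('pics/t2.png')[205:285,340:440]
im=np.zeros((600,800,3),np.uint8); im[:400,:400]=cv2.resize(a,(400,400),interpolation=3); im[:320,400:]=cv2.resize(b,(400,320),interpolation=3)
cv2.imwrite('pics/c4.png',im[:400])
E
```

```text
[ 0.45396235 -0.2785348   0.32990746] [-3.14140836e+00 -2.92959257e-05  1.33705114e+00] [-0.16298286 -0.55263587  0.99080888]
```

View pics/c4.png

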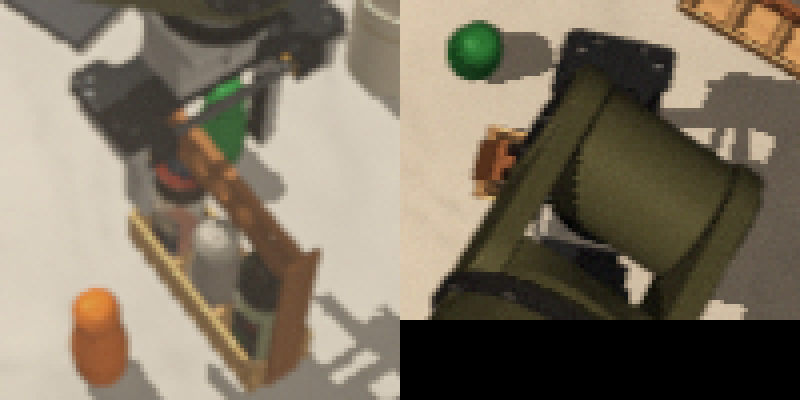

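The fingers straddle the bar on the far-left side, and the middle and right holes stay visible at about (222,180) and (248,205) in the crop. Closing.

Emit:
servo_tool(
  motion=[
    [1, 0, 0, 0, 0],
    [1, 0, 0, 0, 0],
    [1, 0, 0, 0, 0],
    [1, 0, 0, 0, 0],
    [1, 0, 0, 0, 0],
    [1, 0, 0, 0, 0],
  ],
  squeeze=50,
)

```text
time_s: 10.25
ee_pos: [0.4536, -0.2787, 0.3296]
eef_rot: [-3.142, 0.0, 1.337]
force: [0.0, 0.7, 0.4]
grip_width: 0.0376
grip_force: 0.0
```

Emit:
servo_tool(
  motion=[
    [1, 0, 0, 0.5, 0],
    [1, 0, 0, 1.5, 0],
    [1, 0, 0, 4, 0],
    [1, 0, 0, 8, 0],
    [1, 0, 0, 8, 0],
    [1, 0, 0, 8, 0],
  ],
)

```text
time_s: 11.0
ee_pos: [0.4535, -0.2786, 0.4093]
eef_rot: [-3.141, -0.0, 1.337]
force: [0.3, -0.3, -0.0]
grip_width: 0.0004
grip_force: 0.0
```

The fingers were still closing when I lifted, so they came away empty. I'll reopen, go back down and wait for the grip this time.

Emit:
servo_tool(
  motion=[
    [0, 0, 0, 0, 0],
    [0, 0, 0, 0, 0],
    [0, 0, 0, 0, 0],
    [0, 0, 0, 0, 0],
    [0, 0, 0, 0, 0],
    [0, 0, 0, 0, 0],
    [0, 0, 0, 0, 0],
    [0, 0, 0, 0, 0],
    [0, 0, 0, -4, 0],
    [0, 0, 0, -7, 0],
    [0, 0, 0, -8, 0],
    [0, 0, 0, -8, 0],
  ],
)

```text
time_s: 12.5
ee_pos: [0.4538, -0.2788, 0.3299]
eef_rot: [-3.141, -0.0, 1.337]
force: [-0.1, -0.6, -0.1]
grip_width: 0.0942
grip_force: 0.0
```

```bash
python3 - <<'E'
from h import *
snap('scene','s3'); d=cv2.absdiff(cv2.imread('pics/s3.png'),cv2.imread('pics/s2.png'))[240:315,330:395].max(2); print(d.max(),(d>25).sum())
E
```

```text
43 19
```

Caddy essentially unmoved. Closing and waiting for the grip.

Emit:
servo_tool(
  motion=[
    [1, 0, 0, 0, 0],
    [1, 0, 0, 0, 0],
    [1, 0, 0, 0, 0],
    [1, 0, 0, 0, 0],
    [1, 0, 0, 0, 0],
    [1, 0, 0, 0, 0],
    [1, 0, 0, 0, 0],
    [1, 0, 0, 0, 0],
    [1, 0, 0, 0, 0],
    [1, 0, 0, 0, 0],
    [1, 0, 0, 0, 0],
    [1, 0, 0, 0, 0],
  ],
  squeeze=50,
)

```text
time_s: 14.05
ee_pos: [0.4537, -0.2787, 0.3295]
eef_rot: [-3.141, -0.0, 1.337]
force: [0.2, 1.3, -1.7]
grip_width: 0.0078
grip_force: 50.0
```

Emit:
servo_tool(
  motion=[
    [1, 0, 0, 0.5, 0],
    [1, 0, 0, 1.5, 0],
    [1, 0, 0, 4, 0],
    [1, 0, 0, 8, 0],
    [1, 0, 0, 12, 0],
    [1, 0, 0, 12, 0],
    [1, 2, 5, 12, 3],
    [1, 3.5, 10, 12, 7],
    [1, 5, 15, 12, 12],
    [1, 6.5, 20, 12, 16.2],
    [1, 7.2, 25, 12, 16.2],
    [1, 7.5, 28.5, 12, 16.2],
    [1, 7.7, 29.8, 12, 16.2],
    [1, 7.7, 29.8, 12, 16.2],
    [1, 7.7, 29.8, 12, 16.2],
    [1, 7.7, 29.8, 12, 16.2],
  ],
)

```text
time_s: 16.05
ee_pos: [0.5306, 0.0183, 0.4496]
eef_rot: [3.142, 0.0, 1.618]
force: [1.0, -0.4, -5.3]
grip_width: 0.0079
grip_force: 50.0
```

```bash
python3 - <<'E'
from h import *
o=ctrl.get_obs();print(o['ee_pos'],o['eef_rot'],o['force'],o['moment'],o['grip_width'])
c=snap('scene','s4')
p=o['ee_pos'];yw=o['eef_rot'][2]-np.pi/2
ax=np.array([np.cos(yw),np.sin(yw),0]);ay=np.array([-np.sin(yw),np.cos(yw),0])
for y in(-.056,-.03):print(proj(c,[p+ay*y-ax*.004+[0,0,-.1815]]))
uv=proj(c,p+ay*-.03+[0,0,-.1815])[0];u,v=uv.astype(int);print(u,v)
im=cv2.imread('pics/s4.png')[v-50:v+60,u-55:u+55]; cv2.imwrite('pics/c5.png',cv2.resize(im,(600,600),interpolation=3))
E
```

```text
[0.53062456 0.01826594 0.44958474] [3.14158852e+00 1.81718947e-04 1.61806936e+00] [ 0.9697095  -0.37275998 -5.28981369] [ 0.0334032  -0.02160796  0.01395733] 0.007922888699131997
[[300.08869312 168.31407693]]
[[293.45174346 164.46855027]]
294 163
```

View pics/c5.png

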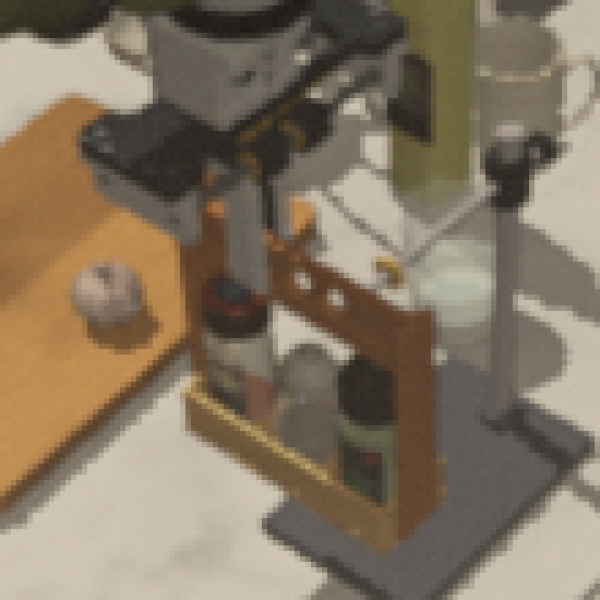

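The caddy is held straight, with the middle hole at (302,280) and the right hole at (336,298) in the crop, close to prediction. I'll get hole centroids numerically for the fine offset.

```bash
python3 - <<'E'
from h import *
c=dict(np.load('pics/s4.npz'));p=np.array([.53062,.01827,.44958]);yw=1.61807-np.pi/2
ax=np.array([np.cos(yw),np.sin(yw),0]);ay=np.array([-np.sin(yw),np.cos(yw),0])
g=c['image'].astype(float)
th=np.linspace(0,2*np.pi,60,endpoint=False)
for y,(u,v) in((-.03,(294.4,164.3)),(-.056,(300.6,167.6))):
    # predicted see-through region: intersection of front & back rim
    masks=[]
    for s in(-.004,.004):
        q=proj(c,[p+ay*(y+.009*np.cos(t))+ax*s+[0,0,-.1815+.009*np.sin(t)] for t in th])
        m=np.zeros((6400//10,6400//10),np.uint8); o=np.array([u,v])-10
        cv2.fillPoly(m,[((q-o)*30).astype(np.int32)],1);masks.append(m)
    m=masks[0]&masks[1];ys,xs=np.nonzero(m);print('pred',xs.mean()/30+o[0],ys.mean()/30+o[1],m.sum()/900)
    U,V=int(round(u)),int(round(v));w=g[V-4:V+5,U-4:U+5,2];w=np.clip((w-70)/(w.max()-70),0,1)
    # keep connected blob
    n,l=cv2.connectedComponents((w>.15).astype(np.uint8));w=w*(l==l[4,4]);Y,X=np.mgrid[V-4:V+5,U-4:U+5]
    print('obs',(w*X).sum()/w.sum(),(w*Y).sum()/w.sum(),w.sum());print(g[V-4:V+5,U-4:U+5,2].astype(int))
print(proj(c,[p+ay*-.03+[0,0,-.18],p+ay*-.029+[0,0,-.18],p+ay*-.03+[0,0,-.179]]))
E
```

```text
pred 294.3427430964533 163.7432927627274 2.83
obs 294.09269662921344 164.08426966292137 4.091954022988506
[[ 40  40  47  51  48  49  92 139 157]
 [ 40  45  45  48  40  38  51  74 106]
 [ 43  41  51  64  68  45  40  43  52]
 [ 40  41  58 101 117  73  43  41  40]
 [ 42  46  52 114 147 119  54  42  40]
 [ 43  42  48  72 119 129  61  38  39]
 [ 40  43  46  45  59  60  39  38  43]
 [ 44  44  44  48  44  41  40  41  55]
 [ 72  43  41  39  41  44  43  45  49]]
pred 300.97704641350214 167.57679324894514 3.0722222222222224
obs 300.11444141689367 167.24795640326974 3.9891304347826093
[[ 42  40  42  43  45  59 101 142 162]
 [ 38  39  50  55  43  42  49  74 113]
 [ 38  43  84 108  70  42  42  41  49]
 [ 41  55 114 150 118  54  40  42  43]
 [ 45  49  84 133 136  66  46  42  43]
 [ 43  45  52  69  78  58  42  42  48]
 [ 40  44  49  46  48  46  41  43  41]
 [ 40  40  42  46  43  42  42  44  43]
 [ 56  47  44  45  42  43  43  45  44]]
[[294.33059558 163.38272407]
 [294.07775997 163.23681372]
 [294.31432569 163.13169957]]
```

Emit:
servo_tool(
  motion=[
    [1, 0, 0.1, -2, 0],
    [1, 0, 0.1, -3.5, 0],
    [1, 0, 0.1, -4.5, 0],
    [1, 0.5, 0.12, -4.5, 0],
    [1, 1.0, 0.15, -4.5, 0],
    [1, 1.5, 0.18, -4.5, 0],
    [1, 1.5, 0.18, -4.5, 0],
    [1, 1.5, 0.18, -4.5, 0],
  ],
)

```text
time_s: 17.1
ee_pos: [0.5456, 0.0211, 0.4047]
eef_rot: [-3.142, -0.0, 1.619]
force: [0.8, -0.8, -5.2]
grip_width: 0.0079
grip_force: 50.0
```

```bash
python3 - <<'E'
from h import *
o=ctrl.get_obs();print(o['ee_pos'],o['eef_rot'],o['force'])
a=snap('scene','s5')['image'];b=snap('top','t5')['image']
im=np.zeros((600,800,3),np.uint8)
im[:,:500]=cv2.resize(a[140:200,275:325],(500,600),interpolation=3);im[:600,500:]=cv2.resize(b[150:250,260:310],(300,600),interpolation=3)
cv2.imwrite('pics/c6.png',im[:,:,::-1])
E
```

```text
[0.54561583 0.02108733 0.40468863] [-3.14155800e+00 -2.11690083e-05  1.61942721e+00] [ 0.84176595 -0.79641921 -5.24821887]
```

View pics/c6.png

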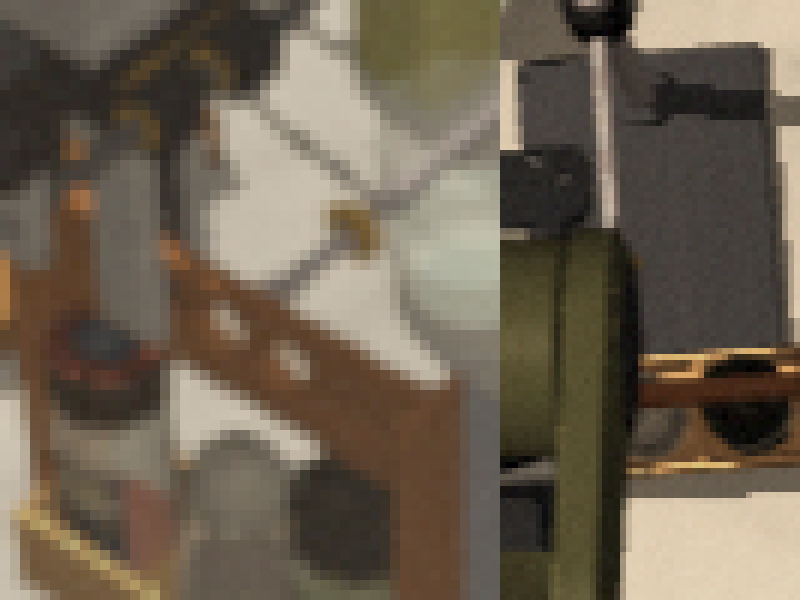

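Rod enters behind the bar at (255,285) and the middle hole is at (230,320) in the crop, so it may be slightly low. I'll quantify using the rod line against the hole in this same picture.

```bash
python3 - <<'E'
from h import *
c=dict(np.load('pics/s5.npz'))
rod=lambda x,z=.2201:[x,-.008+.05*(x-.583),z]
print('rod pred',proj(c,[rod(x) for x in(.56,.57,.58,.59,.6,.63,.66)]).round(2).tolist())
print('hole pred',proj(c,[[.547,-.0086,.2232]]))
g=c['image'].astype(int)
print('cols 300..316 rows 158..172');print(g[158:174,298:318,2]); 
print('hole cols 293..308, rows 166..180');print(g[167:180,293:309,2])
print('behind collar cols 312..324 rows 150..162');print(g[148:162,313:326,2])
E
```

```text
rod pred [[300.87, 170.32], [302.99, 168.59], [305.09, 166.88], [307.17, 165.19], [309.23, 163.51], [315.31, 158.55], [321.24, 153.73]]
hole pred [[297.7614643 171.6713312]]
cols 300..316 rows 158..172
[[116 150 170 173 173 172 174 175 176 175 162 134 125 132 149 131 135 144
  122 118]
 [146 169 173 173 174 174 174 176 176 172 164 160 144 118 109 113 108 115
  113 132]
 [169 173 173 172 174 176 174 175 172 154 114 101 106 113  93  98  97 106
  126 146]
 [170 171 171 172 172 173 173 173 166 131  62  50  57  68  84 107 114 122
  138 144]
 [171 171 172 171 171 172 172 174 169 137  73  60  48  52  89 126 139 139
  136 141]
 [172 172 172 173 172 174 173 174 172 152 100  85  69  50  78 118 139 143
  145 146]
 [173 171 172 171 173 174 175 174 158 128 100  94  77  51  78 118 136 147
  156 160]
 [172 174 172 173 172 173 167 151 126 106 115 120  93  80 116 143 131 143
  162 168]
 [165 174 173 171 168 163 134 102 105 123 154 166 149 138 151 160 137 138
  157 165]
 [122 157 162 155 143 129 100 101 128 159 173 174 171 172 170 163 139 127
  142 152]
 [ 59  88 105 106  97  90  98 125 156 171 173 17
[... 1481 characters left out ...]
87  87  89  92  95  97 105 113 125 140]
 [102 103 100  95  93  95  99 107 108 112 126 138 134]
 [115 105 105 106 104 106 107 112 117 126 138 129 108]
 [135 117 114 104 109 109 113 121 133 139 124 105 104]
 [143 142 137 118 109 111 121 139 142 121 103 102 107]
 [145 146 146 139 126 131 140 136 118  99 101 108 109]
 [140 144 148 150 152 145 133 112  98 101 110 112 110]
 [135 142 152 154 148 129 120 120 118 126 126 126 120]
 [132 137 151 150 128 124 144 157 151 148 145 145 141]
 [131 135 144 122 118 146 163 164 165 161 151 144 141]
 [113 108 115 113 132 150 158 158 161 161 155 147 143]
 [ 98  97 106 126 146 150 149 151 151 151 151 149 146]
 [107 114 122 138 144 150 151 151 155 155 155 153 152]]
```

Within measurement error the hole is on the axis. I advance gently along the arm.

Emit:
servo_tool(
  motion=[
    [1, 0.3, 0, 0, 0],
    [1, 0.6, 0.03, 0, 0],
    [1, 0.9, 0.04, 0, 0],
    [1, 1.2, 0.05, 0, 0],
    [1, 1.2, 0.05, 0, 0],
  ],
)

```text
time_s: 17.82
ee_pos: [0.5578, 0.0216, 0.4045]
eef_rot: [-3.141, -0.0, 1.619]
force: [-0.2, -1.2, -5.8]
grip_width: 0.0073
grip_force: 50.0
```

Emit:
servo_tool(
  motion=[
    [1, 0.2, 0.01, 0, 0],
    [1, 0.4, 0.02, 0, 0],
    [1, 0.4, 0.02, 0, 0],
  ],
)

```text
time_s: 18.2
ee_pos: [0.5617, 0.0218, 0.4046]
eef_rot: [-3.142, 0.0, 1.619]
force: [-0.7, -0.8, -5.3]
grip_width: 0.0077
grip_force: 50.0
```

Emit:
servo_tool(
  motion=[
    [1, 0.2, 0.01, 0, 0],
    [1, 0.4, 0.02, 0, 0],
    [1, 0.6, 0.03, 0, 0],
    [1, 0.6, 0.03, 0, 0],
  ],
)

```text
time_s: 18.7
ee_pos: [0.5678, 0.0221, 0.4046]
eef_rot: [-3.141, -0.0, 1.619]
force: [0.4, -0.6, -5.6]
grip_width: 0.0078
grip_force: 50.0
```

Emit:
servo_tool(
  motion=[
    [1, 0.2, 0.01, 0, 0],
    [1, 0.4, 0.02, 0, 0],
    [1, 0.6, 0.03, 0, 0],
    [1, 0.8, 0.04, 0, 0],
    [1, 0.8, 0.04, 0, 0],
  ],
)

```text
time_s: 19.32
ee_pos: [0.5758, 0.0225, 0.4046]
eef_rot: [-3.142, 0.0, 1.619]
force: [-0.1, 0.5, -6.0]
grip_width: 0.0073
grip_force: 50.0
```

Emit:
servo_tool(
  motion=[
    [1, 0.3, 0.01, 0, 0],
    [1, 0.6, 0.03, -0.2, 0],
    [1, 0.9, 0.05, -0.3, 0],
    [1, 1.2, 0.06, -0.4, 0],
    [1, 1.2, 0.06, -0.4, 0],
  ],
)

```text
time_s: 19.95
ee_pos: [0.5878, 0.0231, 0.4004]
eef_rot: [-3.141, -0.0, 1.619]
force: [0.3, 0.6, -5.3]
grip_width: 0.0075
grip_force: 50.0
```

Emit:
servo_tool(
  motion=[
    [1, 0, 0, -0.1, 0],
    [1, 0, 0, -0.2, 0],
    [1, 0, 0, -0.2, 0],
  ],
)

```text
time_s: 20.32
ee_pos: [0.5876, 0.0231, 0.3986]
eef_rot: [-3.141, -0.0, 1.619]
force: [0.5, 0.4, -5.2]
grip_width: 0.0078
grip_force: 50.0
```

Emit:
servo_tool(
  motion=[
    [1, 0.2, 0.01, 0, 0],
    [1, 0.4, 0.02, 0, 0],
    [1, 0.5, 0.03, 0, 0],
    [1, 0.5, 0.03, 0, 0],
  ],
)

```text
time_s: 20.82
ee_pos: [0.5927, 0.0234, 0.3986]
eef_rot: [-3.142, -0.0, 1.619]
force: [-1.3, -0.7, -5.8]
grip_width: 0.0075
grip_force: 50.0
```

Emit:
servo_tool(
  motion=[
    [1, 0.1, 0, 0, 0],
    [1, 0.2, 0.01, 0, 0],
    [1, 0.2, 0.01, 0, 0],
  ],
)

```text
time_s: 21.2
ee_pos: [0.5947, 0.0235, 0.3986]
eef_rot: [-3.142, 0.0, 1.619]
force: [1.2, -0.1, -5.7]
grip_width: 0.0078
grip_force: 50.0
```

Emit:
servo_tool(
  motion=[
    [1, 0.1, 0, 0, 0],
    [1, 0.15, 0.01, 0, 0],
    [1, 0.15, 0.01, 0, 0],
  ],
)

```text
time_s: 21.58
ee_pos: [0.5962, 0.0236, 0.3986]
eef_rot: [-3.142, -0.0, 1.619]
force: [-0.2, -0.8, -4.7]
grip_width: 0.0078
grip_force: 50.0
```

Emit:
servo_tool(
  motion=[
    [1, 0.1, 0, 0, 0],
    [1, 0.1, 0, 0, 0],
  ],
)

```text
time_s: 21.82
ee_pos: [0.5972, 0.0236, 0.3986]
eef_rot: [3.142, 0.0, 1.619]
force: [-1.0, -1.1, -6.3]
grip_width: 0.0074
grip_force: 50.0
```

Emit:
servo_tool(
  motion=[
    [1, 0.1, 0, 0, 0],
    [1, 0.1, 0, 0, 0],
  ],
)

```text
time_s: 22.08
ee_pos: [0.598, 0.0236, 0.3986]
eef_rot: [-3.141, -0.0, 1.619]
force: [-4.5, -0.3, -3.1]
grip_width: 0.0076
grip_force: 50.0
```

Emit:
servo_tool(
  motion=[
    [1, 0.1, 0, 0, 0],
    [1, 0.1, 0, 0, 0],
  ],
)

```text
time_s: 22.32
ee_pos: [0.5987, 0.0236, 0.3986]
eef_rot: [-3.139, -0.0, 1.619]
force: [-11.5, -0.0, -0.7]
grip_width: 0.0078
grip_force: 49.9
```

The bar touches the collar at TCP x of about 0.598. I ease off the push and lower onto the arm.

Emit:
servo_tool(
  motion=[
    [1, -0.12, 0, 0, 0],
    [1, -0.12, 0, -0.1, 0],
    [1, -0.12, 0, -0.1, 0],
  ],
)

```text
time_s: 22.7
ee_pos: [0.5979, 0.0235, 0.3976]
eef_rot: [-3.141, 0.0, 1.619]
force: [-4.5, -1.2, -3.4]
grip_width: 0.0076
grip_force: 50.0
```

Emit:
servo_tool(
  motion=[
    [1, 0, 0, -0.1, 0],
    [1, 0, 0, -0.1, 0],
  ],
)

```text
time_s: 22.95
ee_pos: [0.5979, 0.0236, 0.3965]
eef_rot: [-3.141, 0.0, 1.619]
force: [-4.1, -1.1, -3.1]
grip_width: 0.0076
grip_force: 50.0
```

Emit:
servo_tool(
  motion=[
    [1, -0.03, 0, -0.1, 0],
    [1, -0.03, 0, -0.1, 0],
  ],
)

```text
time_s: 23.2
ee_pos: [0.5977, 0.0236, 0.396]
eef_rot: [3.141, 0.0, 1.619]
force: [-4.5, -0.0, 1.2]
grip_width: 0.0077
grip_force: 50.0
```

Emit:
servo_tool(
  motion=[
    [1, -0.02, 0, -0.05, 0],
    [1, -0.02, 0, -0.05, 0],
  ],
)

```text
time_s: 23.45
ee_pos: [0.5975, 0.0236, 0.3959]
eef_rot: [3.14, 0.0, 1.619]
force: [-4.3, 0.0, 5.6]
grip_width: 0.0075
grip_force: 50.0
```

Emit:
servo_tool(
  motion=[
    [1, 0, 0, 0.06, 0],
    [1, 0, 0, 0.06, 0],
    [1, 0, 0, 0.06, 0],
  ],
  squeeze=4,
)

```text
time_s: 23.82
ee_pos: [0.5975, 0.0235, 0.3959]
eef_rot: [3.141, 0.0, 1.619]
force: [-0.8, 0.0, 1.8]
grip_width: 0.008
grip_force: 4.0
```

```bash
python3 - <<'E'
from h import *
o=ctrl.get_obs();print(o['ee_pos'],o['force'],o['grip_force'])
a=snap('scene','s6')['image']
cv2.imwrite('pics/c7.png',cv2.resize(a[115:225,255:365],(600,600),interpolation=3)[:,:,::-1])
E
```

```text
[0.59752462 0.02353197 0.39585244] [-0.76566625  0.03131568  1.7601628 ] 3.999594541828735
```

View pics/c7.png

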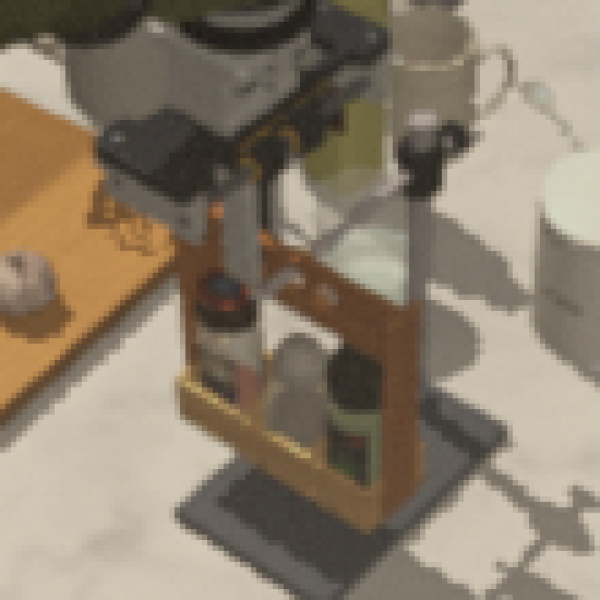

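The rod passes through the middle hole: lip visible at (285,280), right hole free at (328,292), caddy upright. I open and withdraw upward.

Emit:
servo_tool(
  motion=[
    [0.5, 0, 0, 0, 0],
    [0.5, 0, 0, 0, 0],
    [0.5, 0, 0, 0, 0],
    [0.5, 0, 0, 0, 0],
    [0.5, 0, 0, 0, 0],
    [0.5, 0, 0, 0, 0],
    [0.5, 0, 0, 1, 0],
    [0.5, 0, 0, 3, 0],
    [0.5, 0, 0, 6, 0],
    [0.5, 0, 0, 10, 0],
    [0.5, -4, 4, 12, 0],
    [0.5, -8, 10, 12, 0],
    [0.5, -8, 10, 12, 0],
    [0.5, -8, 10, 12, 0],
    [0.5, -8, 10, 12, 0],
    [0.5, -8, 10, 12, 0],
    [0.5, -8, 10, 12, 0],
    [0.5, -8, 10, 12, 0],
  ],
)

```text
time_s: 26.12
ee_pos: [0.5176, 0.1233, 0.5156]
eef_rot: [-3.141, 0.0, 1.619]
force: [-1.2, -0.8, 0.2]
grip_width: 0.0469
grip_force: 0.0
```

```bash
python3 - <<'E'
from h import *
o=ctrl.get_obs();print(o['ee_pos'],o['force'])
a=snap('scene','s7')['image'];b=snap('top','t7')['image']
im=np.zeros((500,800,3),np.uint8)
im[:,:500]=cv2.resize(a[120:220,265:365],(500,500),interpolation=3);im[:,500:]=cv2.resize(b[135:235,255:315],(300,500),interpolation=3)
cv2.imwrite('pics/c8.png',im[:,:,::-1])
E
```

```text
[0.51761636 0.12332635 0.51564651] [-1.23554154 -0.82327419  0.21600451]
```

View pics/c8.png

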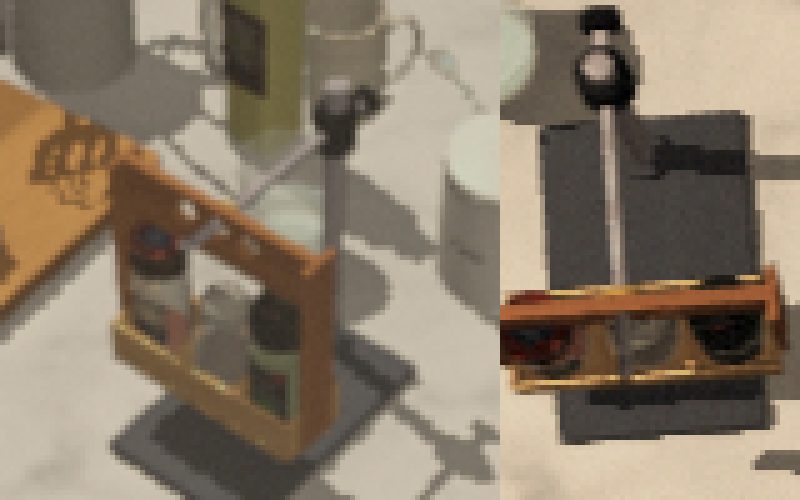

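The caddy hangs level on the middle hole against the collar, jars inside. One more second to settle, with a numeric motion check.

Emit:
servo_tool(
  motion=[
    [0.5, 0, 0, 0, 0],
    [0.5, 0, 0, 0, 0],
    [0.5, 0, 0, 0, 0],
    [0.5, 0, 0, 0, 0],
    [0.5, 0, 0, 0, 0],
    [0.5, 0, 0, 0, 0],
    [0.5, 0, 0, 0, 0],
    [0.5, 0, 0, 0, 0],
    [0.5, 0, 0, 0, 0],
    [0.5, 0, 0, 0, 0],
    [0.5, 0, 0, 0, 0],
    [0.5, 0, 0, 0, 0],
    [0.5, 0, 0, 0, 0],
    [0.5, 0, 0, 0, 0],
    [0.5, 0, 0, 0, 0],
    [0.5, 0, 0, 0, 0],
  ],
)

```text
time_s: 28.22
ee_pos: [0.5174, 0.1236, 0.5158]
eef_rot: [3.142, -0.0, 1.619]
force: [0.6, -0.8, -0.7]
grip_width: 0.0468
grip_force: 0.0
```

```bash
python3 - <<'E'
from h import *
a=snap('scene','s8')['image'].astype(np.float32);b=cv2.imread('pics/s7.png')[:,:,::-1].astype(np.float32)
f=lambda r:cv2.phaseCorrelate(a[r].mean(2).copy(),b[r].mean(2).copy())
print(f((slice(150,190),slice(285,335))),f((slice(180,215),slice(285,335))),np.abs(a-b)[150:215,285:335].max())
t=snap('top','t8')['image'].astype(int)
u=[279+k for k in(0,1)]
print(t[184:204,276:283,0]-t[184:204,276:283,2])  # brass/wood vs steel along rod
t0=cv2.imread('pics/top0.png')[:,:,::-1].astype(int);print(t0[184:204,276:283,0]-t0[184:204,276:283,2])
E
```

```text
((0.024554294745929184, -0.06592665971982115), 0.9878194496631623) ((0.019247695394049913, -0.024299277354909776), 0.9824431318706937) 9.0
[[ 16  31  32  27  12  12   7]
 [ 15  25  30  26  12   9  12]
 [ 12  29  31  28  16   8  10]
 [  8  24  32  28  12   9   8]
 [  8  21  29  28  13  10   9]
 [  8  25  34  29  17   7  10]
 [  9  28  34  31  16  10   8]
 [  8  26  34  30  24  21  24]
 [ 95  95  92  96  98  97  80]
 [120 128 129 125 111  93  76]
 [108 100 107 110 109 109 106]
 [106 108 106 107 108 108 109]
 [109 111 111 111 110 110 109]
 [ 79  71  59  47  44  46  46]
 [ 44  40  23  20  23  32  37]
 [ 35  29  15  18  20  21  22]
 [ 33  14  15  16  19  18  19]
 [ 41  25  16  17  18  22  21]
 [ 41  29  13  18  19  21  26]
 [ 47  36  17  16  18  29  36]]
[[ 13  30  32  22  11   9   7]
 [ 13  26  31  23  10   8   9]
 [ 12  27  30  23  11   8  10]
 [ 10  22  30  25   9   8   7]
 [  8  19  27  26  12   7   7]
 [  7  25  31  26  14   8   8]
 [ 12  24  32  27  12  10   6]
 [  9  24  32  27  15   5   8]
 [ 44  66  85  88  79  61  35]
 [111 118 119 116  98  79  57]
 [ 80  69  45  39  38  38  32]
 [ 23  23  27  29  22  10   8]
 [ 10  16  32  34  23   9   5]
 [ 11  16  31  35  21   8   9]
 [  9  13  30  31  25  12   8]
 [ 10  14  27  31  23   8   9]
 [ 12  11  26  31  25  12   8]
 [  7  12  21  28  26  12  10]
 [  9  10  27  31  23  12   7]
 [  7   8  23  34  25  13   8]]
```

Still at rest, and the bar follows directly on the collar with no rod showing between them. Handing in.

```bash
python3 -c "
from station import ctrl; print(ctrl.hand_in())"
```

```text
the job is handed in; nothing more can be done
None
```

The caddy hangs level and at rest on the arm by its middle hole, right back against the brass collar with all three jars inside; I handed the job in at about 28 s.

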